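# Change the edger's worn wheel and scrap the lenses it chipped

## Task

The wheel on the lens edger is worn and has chipped some lenses; nut and clamp flange are already off. Lift the worn wheel off the spindle and stand it on a storage post, fit the fresh wheel from the other post, turning it on the shaft until its keyway drops over the key and it is fully home, then slip the clamp flange onto the shaft, boss up, down on the wheel (I will do up the nut). Put every chipped lens on the bench into the scrap box through its sprung flap, let the flap shut, and leave everything else alone.

Things in the scene. Friction and masses are not known exactly. Their poses are not given: they have to be found in the camera images.
- spindle: the edger's upright locked spindle (does not turn). Origin: centre of the shoulder, 44 mm diameter, 85 mm above the bench, on which a wheel's underside rests; z up. On it a 20 mm shaft, 60 mm high plus a 12 mm taper to 12 mm. A brass key 6 mm wide stands out on the +x side to 14.5 mm from the axis, from the shoulder to 24 mm above it; a wheel turned wrong rests on the key, 24 mm too high.
- machine: the white edger, fixed. Origin: on the bench under the spindle's axis. Housing from x -85 to 165 mm, 190 mm wide (y), top 63 mm above the bench; around the spindle a splash ring of 68 mm radius, 76 mm high; behind it (x 90 to 165 mm) a motor hump 123 mm high with a hose rising to 205 mm.
- fresh_wheel: the fresh wheel, 84 mm diameter, tan rim, aluminium hub, about 0.35 kg. Rim and web 14 mm thick; above them a round boss 40 mm in diameter, its top 42 mm above the underside: grip it there. Bore 22.4 mm right through, with a keyway 8.4 mm wide, out to 16.5 mm from the axis, on the wheel's +x side (dark line on the web). Origin: centre of the underside; z up through the boss. It starts on stand_a.
- flange: the clamp flange, a steel ring: base 44 mm in diameter and 6 mm thick, on it a round boss 30 mm in diameter, its top 20 mm above the underside: grip it there. Bore 22.4 mm right through, no keyway. Lies boss up on the bench at the start. Origin: centre of the underside; z up. Fitted, it sits boss up on the fresh wheel's boss, the shaft through it, its underside 42 mm above the shoulder.
- worn_wheel: the worn wheel: the same hub, boss, bore and keyway but a dark rim of only 74 mm diameter. It starts fully home on the spindle, keyway over the key, and lifts straight off. Origin: centre of the underside; z up through the boss.
- stand_a: wheel storage post that holds the fresh wheel at the start. Origin: centre of its underside, on the bench. Square foot 80 mm, column, round seat 36 mm in diameter whose top is 60 mm above the bench, and on it a 16 mm post, 28 mm high plus a 10 mm taper to 8 mm. A parked wheel sits boss up on the seat, the post in its bore.
- stand_b: the other wheel storage post, empty at the start; the same as stand_a.
- scrap_box: grey steel scrap box fixed to the bench, open inside, 135 (x) x 116 (y) x 160 mm high, walls 3 mm. Origin: centre of its underside; z up. In its top is a slot, centred, 95 (x) x 84 mm (y), closed by the flap.
- flap (a joint): the flap in the box's top, a 92 x 80 mm steel plate flush with it, hinged along the slot's +x edge (the box's x). Its free edge, on the -x side, swings down into the box: 0 shut, 1.5 rad wide open. A spring closes it: about 0.5 N at the free edge starts it, 1 N opens it wide, so a lens laid on it does not fall through; near the hinge it takes several newtons.
- flap_edge (a point): middle of the flap's free edge, on its upper face.
- lens_1: a chipped spectacle lens, pale and flat, 50 x 36 x 8 mm with rounded corners, one corner broken away (the +x +y one); 22 g. Origin: centre of its underside; x along its 50 mm length, z through its thickness. The long sides are straight and parallel over 36 mm, 36 mm apart. May be absent (None).
- lens_2: a chipped spectacle lens, pale and flat, 50 x 36 x 8 mm with rounded corners, one corner broken away (the +x +y one); 22 g. Origin: centre of its underside; x along its 50 mm length, z through its thickness. The long sides are straight and parallel over 36 mm, 36 mm apart. May be absent (None).
- lens_3: a chipped spectacle lens, pale and flat, 50 x 36 x 8 mm with rounded corners, one corner broken away (the +x +y one); 22 g. Origin: centre of its underside; x along its 50 mm length, z through its thickness. The long sides are straight and parallel over 36 mm, 36 mm apart. May be absent (None).
- lens_4: a chipped spectacle lens, pale and flat, 50 x 36 x 8 mm with rounded corners, one corner broken away (the +x +y one); 22 g. Origin: centre of its underside; x along its 50 mm length, z through its thickness. The long sides are straight and parallel over 36 mm, 36 mm apart. May be absent (None).
- nut: bystander, to be left where it is: the spindle's hex nut, 34 mm across, 16 mm high; origin centre of the underside.
- wrench: bystander, to be left where it is: a steel wrench lying flat; origin on its underside.
- tin: bystander, to be left where it is: a flat round tin, 60 mm diameter, 24 mm high.
- dressing_stick: bystander, to be left where it is: a brown dressing stick, 100 x 15 x 15 mm.
- spray: bystander, to be left where it is: a white spray bottle with blue cap, 60 mm diameter, 160 mm high.
- loupe: bystander, to be left where it is: a black eye loupe, 34 mm diameter, 30 mm high.
Things that resemble listed ones, but are neither listed nor needed, are in the scene too. Leave any orange or turquoise look-alike of the lens_1 alone.

How it is judged (in metres and radians):
On the way, in this order (a step that is already met when the one before it is completed fails the run):
1. the worn wheel is off the spindle (horizontal distance between worn_wheel and spindle above 0.08 m), for 0.1 s.
2. the fresh wheel is home on the spindle, its keyway over the key (horizontal distance between fresh_wheel and spindle below 0.004 m and z of fresh_wheel in the frame of spindle between -0.004 and 0.004 m and angle between fresh_wheel's own z axis and vertical below 0.08 rad and angle between the x axis of fresh_wheel and the x axis of spindle, either way round below 0.25 rad), for 0.2 s.
3. the clamp flange is down on the fresh wheel (all of step 2 and horizontal distance between flange and spindle below 0.004 m and z of flange in the frame of spindle between 0.038 and 0.046 m and angle between flange's own z axis and vertical below 0.1 rad), for 0.2 s.
At the end, for the whole second after the job is handed in: Fresh wheel home: within 4 mm of axis and shoulder, level, keyway over key. Flange boss up on it, within 4 mm. Worn wheel boss up on either post, within 7 mm of its axis, down within 5 mm. Every lens in the scrap box below the flap; flap shut (under 0.12 rad). All at rest (all of step 3 and linear speed of each of flange, fresh_wheel, worn_wheel below 0.02 m/s and ((horizontal distance between worn_wheel and stand_a below 0.007 m and z of worn_wheel in the frame of stand_a between 0.055 and 0.065 m) or (horizontal distance between worn_wheel and stand_b below 0.007 m and z of worn_wheel in the frame of stand_b between 0.055 and 0.065 m)) and angle between worn_wheel's own z axis and vertical below 0.1 rad and x of lens_1 in the frame of scrap_box between -0.066 and 0.066 m and y of lens_1 in the frame of scrap_box between -0.057 and 0.057 m and z of lens_1 in the frame of scrap_box between -0.01 and 0.11 m and linear speed of each of lens_1, lens_2, lens_3, lens_4 below 0.03 m/s and x of lens_2 in the frame of scrap_box between -0.066 and 0.066 m and y of lens_2 in the frame of scrap_box between -0.057 and 0.057 m and z of lens_2 in the frame of scrap_box between -0.01 and 0.11 m and x of lens_3 in the frame of scrap_box between -0.066 and 0.066 m and y of lens_3 in the frame of scrap_box between -0.057 and 0.057 m and z of lens_3 in the frame of scrap_box between -0.01 and 0.11 m and x of lens_4 in the frame of scrap_box between -0.066 and 0.066 m and y of lens_4 in the frame of scrap_box between -0.057 and 0.057 m and z of lens_4 in the frame of scrap_box between -0.01 and 0.11 m and value of joint flap below 0.12 rad); the robot touches nothing.
It fails at once if a bystander (nut, wrench, tin, dressing stick, spray bottle or loupe) is moved more than 30 mm (distance of any of nut, wrench, tin, dressing_stick, spray, loupe from where it was at the start of the episode above 0.03 m).
Of lens_1, lens_2, lens_3, lens_4 only 3 to 4 are there at a start; the rules pass over those that are not, and their reading is None.
At some moment in a run one of lens_1, lens_2, lens_3, lens_4 may be knocked a few centimetres aside while the robot is not near it.
Once in a run the grip may slacken for a moment while it holds something.
It also fails if it takes over 210 s, if anything falls off the work surface, if the arm or the gripper's body presses on something with over 40 N, if the wrist force passes 120 N, or if a joint passes its speed limit or range.

## Robot

A 6-joint arm with a two-finger parallel gripper is mounted at the origin on the work surface. World frame = base frame: x ahead of the robot, y to its left, z up, the work surface at z = 0. Lengths are in m, angles in degrees, forces in N, time in s.
With the tool pointing down it reaches from about 0.35 to 0.925 m from the base axis. Payload 6.4 kg.
Tool frame: the origin (TCP) lies at the very end of the fingers, on their centre line; the grasp point (between the pads) lies 19 mm behind it (r.grip_point_offset is the distance from the TCP to the grasp point, in m); z points along the fingers, y is the line along which they close (so a half turn about z gives the same grasp; the last joint's range is limited). The gripper opens to 85 mm and grips with 20 to 120 N. Pads are 22 mm wide; open, the fingers measure 114 mm over their backs; the gripper's body (76 mm by 85 mm) begins 54 mm behind the grasp point. The pads swing forward as they close: fully open they stand 13 mm farther back than shut.
Start: joints at [-82.397, 14.043, 89.255, -0, 76.702, -9.975], TCP at [0.196, -0.62, 0.231] pointing down, gripper open.
Joint ranges: [-179.41, 179.41], [-58.25, 129.5], [7.25, 145.43], [-54.29, 234.29], [11.92, 165.04], [-157.13, 157.13]. Speed limits (degrees/s): [147.25, 147.25, 180, 180, 180, 180].

## Interface

Orientations are given as a 3x3 rotation matrix whose columns are the frame's x, y, z axes.
In Python, from cell import r, eoat, planner, get_obs, cams, ticket gives the robot as it stands. Calls block until the motion is done:
- r.movep(position, orientation): joint-space move of the TCP to a pose.
- r.move_linear(position, attitude=None, vel=0.15): straight line of the TCP; attitude=None keeps the orientation; vel is the mean speed in m/s.
- r.set_joints(angles): joint-space move.
- eoat.move_gripper(opening, f_grip=None): opening from 0.0 (shut) to 1.0 (fully open); f_grip is the grip in N (None keeps the last); returns when the fingers have stopped.
- r.pause(seconds).
- planner.solve_ik(position, orientation): joint angles nearest the present ones, or None.
- get_obs(): the state.
- cams.get_image(name): name is "scene" or "top" or "wrist"; returns a dict with "image" (480x640x3 uint8, red, green, blue), "depth" (480x640 float32, m along the optical axis (not along the pixel's ray), 0 where there is no reading), "vertical_fov" (degrees; the focal length in pixels is half the picture's height over the tangent of half this angle, whatever the lens; pixels are square), "cx", "cy" (the principal point, pixels), "rvec" (rotation vector, rad) and "tvec" (3), from world to camera coordinates, as OpenCV has them. Camera axes: x right, y down, z forward; pixel columns grow to the right and rows downward; lengths in m; the calibration is good to about 2 mm. A picture is of the moment at which its call begins.
A pose or a line that the arm cannot do raises r.Unreachable and nothing moves.
- ticket.close_job(): hands the job in; it is judged then, once.
The state is a dict: "time": time; "q": joint angles; "joint_vel": joint speeds; "effort": joint torques, N m; "ee_pos": TCP position; "ee_rot": TCP orientation; "force": force on the tool from outside, world axes, zero at the start; "ft_torque": the same for the moment, N m; "grip_width": opening from 0.0 (shut) to 1.0 (fully open); "gripper_force": force on a finger pad.
Only numpy, scipy, OpenCV 4.12 (cv2) and the standard library are available. Lean on these libraries where they do the work, as an engineer would, in place of code of your own. Each camera call takes 0.05 s, during which the arm holds its last target. There are 200 camera calls.

## Working session

There is one attempt and no reset: what is moved stays moved. The work goes in short steps, each a Python script; the robot and the scene stay as the last script left them, time stands still between calls to the robot, and variables do not carry over. Pictures are saved under pics/ and viewed, at most 14 in all, crops included, and the job is handed in when it is done.

```bash
ls; mkdir -p pics; cat > h.py <<'E'
import numpy as np, cv2
from cell import r, eoat, planner, get_obs, cams, ticket
def cam(n):
    d=cams.get_image(n); R=cv2.Rodrigues(np.array(d["rvec"],float))[0]; t=np.array(d["tvec"],float).ravel()
    f=240/np.tan(np.radians(d["vertical_fov"])/2)
    return dict(im=d["image"],dep=d["depth"],R=R,t=t,f=f,cx=d["cx"],cy=d["cy"])
def plane(c,u,v,z):
    ray=c["R"].T@np.array([(u-c["cx"])/c["f"],(v-c["cy"])/c["f"],1]); o=-c["R"].T@c["t"]
    return o+ray*(z-o[2])/ray[2]
def cloud(c):
    v,u=np.mgrid[0:480,0:640]; d=c["dep"]
    P=np.stack([(u-c["cx"])/c["f"]*d,(v-c["cy"])/c["f"]*d,d],-1)
    return (P-c["t"])@c["R"]
def save(c,name,box=None,s=1):
    im=c["im"][...,::-1]
    if box: im=im[box[1]:box[3],box[0]:box[2]]
    cv2.imwrite("pics/"+name,cv2.resize(im,None,fx=s,fy=s,interpolation=cv2.INTER_CUBIC))
def down(yaw): # tool z down, y axis at yaw deg in world
    a=np.radians(yaw); y=np.array([np.cos(a),np.sin(a),0]); z=np.array([0,0,-1.]); 
    return np.stack([np.cross(y,z),y,z],1)
E
python3 - <<'E'
from h import *
import pickle
for n in("top","scene"):
    c=cam(n); save(c,n+"0.png",s=1.25); pickle.dump(c,open(n+".pkl","wb"))
    print(n,-c["R"].T@c["t"],c["f"],c["cx"],c["cy"],c["R"][2], (c["dep"]>0).mean())
o=get_obs(); print(o["time"],o["ee_rot"],o["grip_width"])
E
```

```text
pics
top [ 0.42915832 -0.02399306  1.17597518] 531.3034311616665 320.5842861564341 238.12216797109568 [ 0.11607174 -0.01088141 -0.99318123] 0.9959309895833334
scene [1.21592906 0.37755968 0.97416891] 579.4055666394024 318.84441779338783 251.52242102538105 [-0.59156682 -0.35276054 -0.72498876] 0.9959635416666667
0.1 [[ 9.53308649e-01  3.01997617e-01 -2.41967676e-04]
 [ 3.01997563e-01 -9.53307067e-01  1.76284961e-03]
 [ 3.01706887e-04 -1.75361343e-03 -9.99998417e-01]] 1.0008214660087675
```

View pics/top0.png

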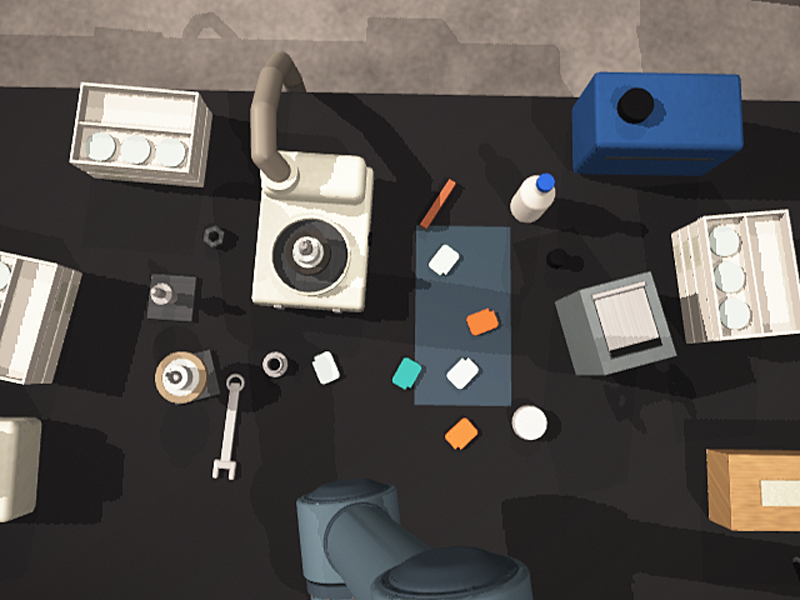

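View pics/scene0.png

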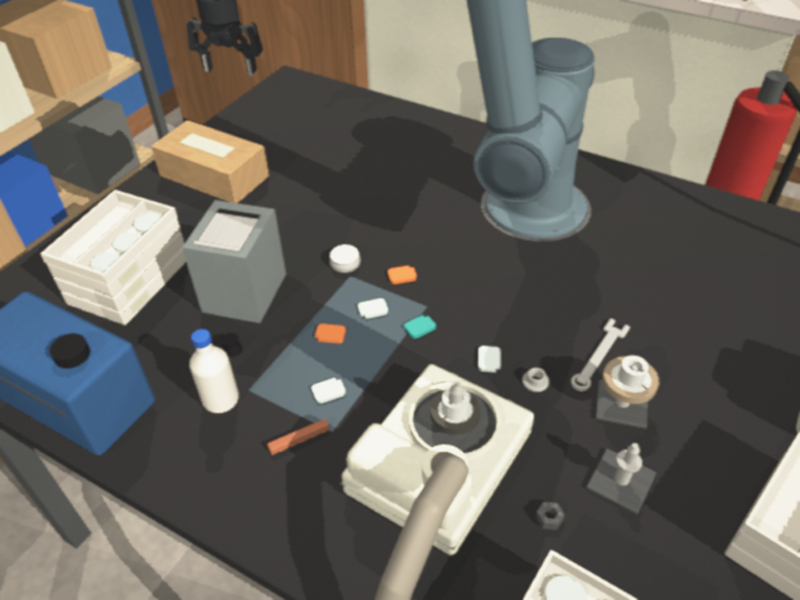

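The top view (800 px frame) shows the white lens candidates at (444,260), (462,373) and (326,368). The orange ones at (482,321) and (461,433) and the turquoise one at (407,373) are look-alikes, and the round lenses in the trays don't fit the description. The spindle is at (308,250), fresh wheel at (180,376), empty stand at (162,294), flange at (275,364) and box at (617,322). The scene view shows the same three white lenses.

```bash
python3 - <<'E'
from h import *
import pickle
c=pickle.load(open("top.pkl","rb")); P=cloud(c)
def reg(u,v,rad,z0,z1,name):
    u/=1.25;v/=1.25;rad/=1.25
    V,U=np.mgrid[0:480,0:640]; m=((U-u)**2+(V-v)**2<rad**2)&(P[...,2]>z0)&(P[...,2]<z1)
    q=P[m]
    if len(q)<5: print(name,"few",len(q));return
    (x,y),(w,h),a=cv2.minAreaRect(q[:,:2].astype(np.float32)); (ex,ey),er=cv2.minEnclosingCircle(q[:,:2].astype(np.float32))
    print(name,len(q),"z",np.percentile(q[:,2],[5,50,95]).round(4),"mid",np.round([x,y],4),"size",np.round([w,h],4),"ang",round(a,1),"circ",np.round([ex,ey,er],4))
reg(308,250,35,.117,.137,"worn boss")
reg(308,250,35,.14,.16,"shaft")
reg(311,256,60,.07,.08,"ring")
reg(311,256,80,.055,.068,"housing")
reg(180,376,45,.092,.11,"fresh boss")
reg(180,376,45,.065,.082,"fresh rim")
reg(165,295,40,.052,.068,"standb seat")
reg(165,295,40,.08,.1,"standb post")
reg(172,298,50,.006,.02,"standb foot")
reg(275,364,25,.015,.03,"flange boss")
reg(275,364,25,.003,.012,"flange base")
reg(617,322,90,.15,.175,"box")
for n,u,v in(("A",444,260),("B",326,368),("C",462,373)): reg(u,v,30,.004,.02,n)
for n,u,v in(("spray",533,198),("tin",529,423),("nut",213,237),("loupe",560,258)): reg(u,v,35,.01,.2,n)
# white lens colour masks
hsv=cv2.cvtColor(c["im"],cv2.COLOR_RGB2HSV); m=((hsv[...,2]>150)&(hsv[...,1]<60)).astype(np.uint8)
n,l,s,ce=cv2.connectedComponentsWithStats(m)
for i in range(1,n):
    u,v=ce[i]; p=plane(c,u,v,.008)
    if 60<s[i,4]<1500:
        mr=cv2.minAreaRect(cv2.findContours((l==i).astype(np.uint8),0,1)[0][0])
        print((ce[i]*1.25).round(),s[i,4],p.round(3),[plane(c,*mr[0],.008).round(4)],mr[1],mr[2])
E
```

```text
worn boss 224 z [0.1211 0.1262 0.1301] mid [0.6274 0.1192] size [0.0401 0.0383] ang 45.5 circ [0.6273 0.1189 0.0204]
shaft 82 z [0.1437 0.1529 0.1588] mid [0.6273 0.1185] size [0.0182 0.0182] ang 44.5 circ [0.6274 0.1185 0.0101]
ring 450 z [0.0712 0.0752 0.0787] mid [0.639  0.1186] size [0.1351 0.1591] ang 87.3 circ [0.6441 0.1166 0.0848]
housing 5864 z [0.0584 0.0626 0.0662] mid [0.6365 0.1159] size [0.1936 0.1981] ang 87.0 circ [0.6381 0.1178 0.1311]
fresh boss 269 z [0.0934 0.1003 0.1042] mid [0.4204 0.3238] size [0.0388 0.039 ] ang 63.3 circ [0.4209 0.3244 0.0205]
fresh rim 1014 z [0.0685 0.0727 0.0773] mid [0.4202 0.3239] size [0.0821 0.0847] ang 0.6 circ [0.4206 0.3237 0.0429]
standb seat 162 z [0.055  0.059  0.0638] mid [0.5589 0.3668] size [0.0325 0.0347] ang 79.2 circ [0.5598 0.3682 0.0181]
standb post 59 z [0.0813 0.0901 0.098 ] mid [0.5591 0.368 ] size [0.0156 0.0146] ang 88.3 circ [0.5587 0.3675 0.0085]
standb foot 754 z [0.0062 0.0081 0.0118] mid [0.5597 0.376 ] size [0.1456 0.1172] ang 22.9 circ [0.5589 0.3688 0.077 ]
flange boss 69 z [0.0158 0.0193 0.0228] mid [0.4445 
[... 2472 characters left out ...]
ay([0.4205, 0.3449, 0.008 ])] (29.0, 28.0) 90.0
[462. 372.] 380 [ 0.436 -0.146  0.008] [array([ 0.4367, -0.1458,  0.008 ])] (16.970561981201172, 22.62741470336914) 45.0
[228. 431.] 684 [0.329 0.257 0.008] [array([0.3366, 0.2553, 0.008 ])] (17.111984252929688, 83.86286163330078) 8.130102157592773
[529. 422.] 596 [ 0.351 -0.263  0.008] [array([ 0.3511, -0.2636,  0.008 ])] (26.0, 27.0) 90.0
[  7. 466.] 909 [0.266 0.632 0.008] [array([0.2574, 0.6284, 0.008 ])] (81.0, 13.0) 90.0
[780. 493.] 624 [ 0.238 -0.696  0.008] [array([ 0.2384, -0.6959,  0.008 ])] (20.0, 30.0) 90.0
[317. 543.] 304 [0.144 0.099 0.008] [array([0.1445, 0.0961, 0.008 ])] (61.57583999633789, 12.532988548278809) 81.32682800292969
```

```bash
cat >> h.py <<'E'
def go(x,y,z,yaw):
    """joint-space move, tool down, picking the half turn with the more central last joint"""
    best=None
    for k in(0,180):
        q=planner.solve_ik([x,y,z],down(yaw+k))
        if q is not None and (best is None or abs(q[5])<abs(best[0][5])): best=(q,yaw+k)
    r.movep([x,y,z],down(best[1])); return best[1]
E
python3 - <<'E'
from h import *
import pickle
c=pickle.load(open("top.pkl","rb")); save(c,"lens_crop.png",(220,180,440,370),3)
o=get_obs(); p=o["ee_pos"]; r.move_linear([p[0],p[1],.33])
print(go(.56,.119,.30,90)); w=cam("wrist"); save(w,"w_spin.png"); pickle.dump(w,open("w1.pkl","wb"))
print(-w["R"].T@w["t"],w["R"].round(2),w["f"])
print(go(.39,.30,.26,90)); w=cam("wrist"); save(w,"w_fresh.png"); pickle.dump(w,open("w2.pkl","wb"))
print(-w["R"].T@w["t"],get_obs()["ee_pos"],get_obs()["q"],get_obs()["time"])
E
```

```text
90
[0.47618998 0.11945336 0.44289419] [[ 0.    1.    0.  ]
 [ 0.95 -0.    0.33]
 [ 0.33 -0.   -0.95]] 424.7896131948977
90
[0.3067468  0.30069752 0.40327738] [0.3911969  0.29944157 0.26049217] [ 2.42294543e+01 -9.10105351e+00  1.10080810e+02 -1.84832792e-02
  7.89644378e+01 -6.56808723e+01] 4.8917
```

View pics/lens_crop.png

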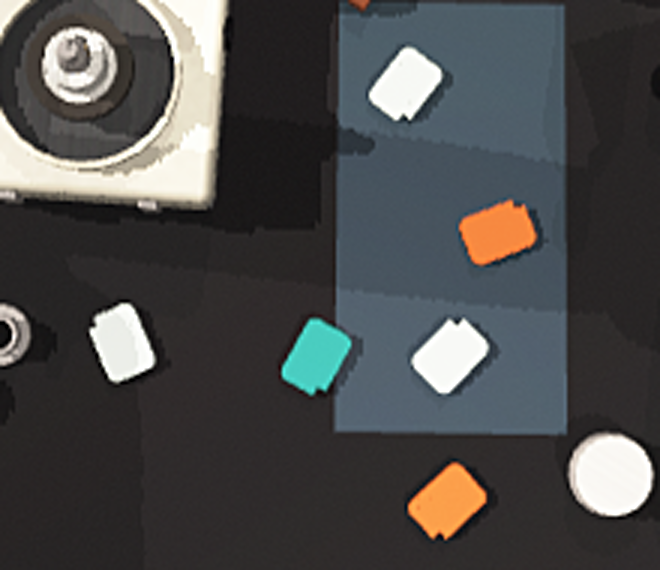

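View pics/w_spin.png

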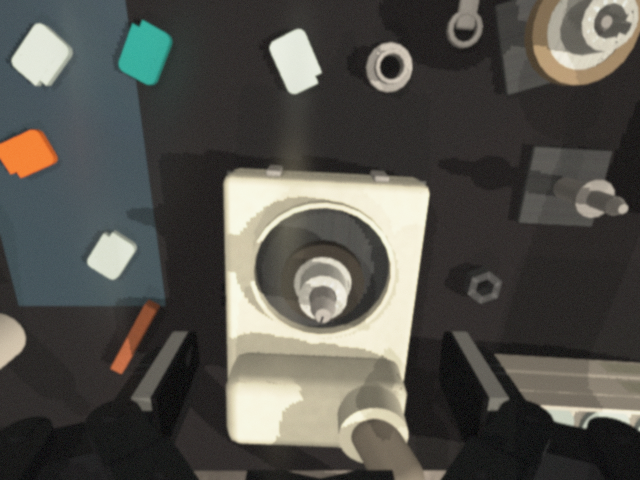

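View pics/w_fresh.png

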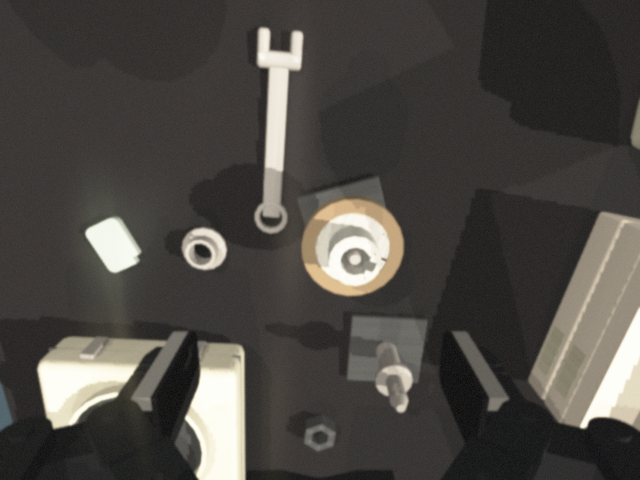

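The lens crop confirms exactly three white chipped lenses, at crop pixels (405,83), (450,357) and (122,343). The wrist views show the spindle at (322,290) and the fresh wheel hub at (358,250). The dark keyway mark lies to the right of the hub at about (384,259), which is world +y.

```bash
python3 - <<'E'
from h import *
import pickle
def fit(P,m,name):
    q=P[m]; (x,y),r_=cv2.minEnclosingCircle(q[:,:2].astype(np.float32)); print(name,len(q),q[:,2].mean().round(4),np.round([x,y,r_],4), ((np.percentile(q[:,:2],1,0)+np.percentile(q[:,:2],99,0))/2).round(4))
w=pickle.load(open("w1.pkl","rb"));P=cloud(w); D=lambda x,y,P:np.hypot(P[...,0]-x,P[...,1]-y)
d=D(.6274,.1187,P);z=P[...,2]
fit(P,(d<.03)&(z>.12)&(z<.135),"worn boss"); fit(P,(d<.02)&(z>.14)&(z<.165),"shaft")
m=((z>.058)&(z<.068)&(D(.6,.118,P)<.2)); q=P[m][:,:2]; q=q[(q[:,0]<.66)]
# housing side edges: left/right extremes per x slab
xs=np.arange(.56,.66,.01); L=[q[abs(q[:,0]-x)<.004][:,1].min() for x in xs];R_=[q[abs(q[:,0]-x)<.004][:,1].max() for x in xs]
print("yaw from sides",np.degrees(np.arctan(-np.polyfit(xs,L,1)[0]*-1)),np.degrees(np.arctan(np.polyfit(xs,R_,1)[0])),np.mean(L),np.mean(R_))
w=pickle.load(open("w2.pkl","rb"));P=cloud(w);z=P[...,2]
d=D(.4205,.324,P); fit(P,(d<.03)&(z>.092)&(z<.11),"fresh boss"); fit(P,(d<.05)&(z>.068)&(z<.08),"fresh rim")
d=D(.559,.368,P); fit(P,(d<.02)&(z>.075)&(z<.1),"postb");fit(P,(d<.03)&(z>.052)&(z<.065),"seatb")
d=D(.4445,.1818,P); fit(P,(d<.02)&(z>.015)&(z<.025),"flange")
save(w,"key_crop.png",(290,180,420,310),5)
for u,v in((384,259),(386,257)): p=plane(w,u,v,.074); print(p, np.degrees(np.arctan2(p[1]-.324,p[0]-.4205)))
E
```

```text
worn boss 1170 0.1268 [0.629  0.1217 0.0204] [0.6274 0.1217]
shaft 571 0.1515 [0.6288 0.1219 0.0103] [0.6266 0.1215]
yaw from sides -3.28134485354342 -3.076383913632773 0.029578204441774104 0.2169508953289335
fresh boss 1813 0.1003 [0.422  0.328  0.0204] [0.4216 0.3275]
fresh rim 5475 0.0735 [0.4222 0.3278 0.0423] [0.4216 0.3277]
postb 407 0.0888 [0.5603 0.3714 0.008 ] [0.5587 0.3713]
seatb 725 0.0597 [0.5608 0.3716 0.0182] [0.5598 0.3714]
flange 394 0.0193 [0.4459 0.186  0.015 ] [0.4459 0.1862]
[0.4315967  0.35425282 0.074     ] 69.85702126861037
[0.42983074 0.35582218 0.074     ] 73.65806228126743
```

View pics/key_crop.png

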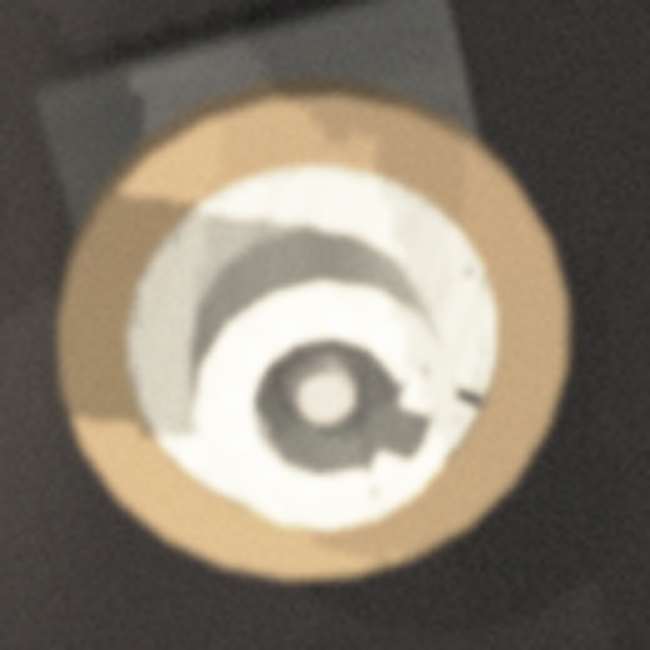

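```bash
python3 - <<'E'
from h import *
import pickle
def fit(P,m,name):
    q=P[m]; (x,y),r_=cv2.minEnclosingCircle(q[:,:2].astype(np.float32)); print(name,len(q),q[:,2].mean().round(4),np.round([x,y,r_],4), ((np.percentile(q[:,:2],1,0)+np.percentile(q[:,:2],99,0))/2).round(4))
D=lambda x,y,P:np.hypot(P[...,0]-x,P[...,1]-y)
w=pickle.load(open("w2.pkl","rb"))
a=plane(w,371,266.4,.102); print("notch ang",np.degrees(np.arctan2(a[1]-.3279,a[0]-.422)))
r.movep([.47,.27,.30],down(-90)); w=cam("wrist"); pickle.dump(w,open("w3.pkl","wb")); save(w,"w3.png")
print(-w["R"].T@w["t"],get_obs()["ee_pos"],get_obs()["q"][5],get_obs()["time"])
P=cloud(w);z=P[...,2]
for n,x,y,rad,a,b in(("fresh boss",.421,.326,.03,.092,.11),("rim",.421,.326,.05,.068,.08),("flange",.445,.184,.02,.015,.025),("postb",.559,.37,.02,.075,.1),("seatb",.56,.37,.03,.052,.065)):
    m=(D(x,y,P)<rad)&(z>a)&(z<b)
    if m.sum()>20: fit(P,m,n)
E
```

```text
notch ang 67.67849393907551
[0.55470365 0.27098163 0.44283491] [0.46997081 0.26998766 0.29996174] 107.87568464980049 7.5
fresh boss 1444 0.1003 [0.4229 0.3277 0.0205] [0.4235 0.3274]
rim 4339 0.0736 [0.4229 0.3273 0.0424] [0.4237 0.3277]
flange 329 0.0194 [0.4474 0.186  0.015 ] [0.4475 0.186 ]
postb 432 0.0915 [0.562  0.3719 0.0084] [0.5621 0.3714]
seatb 1007 0.0602 [0.5625 0.3714 0.0182] [0.5623 0.3713]
```

```bash
python3 - <<'E'
from h import *
S=(.6285,.1217)
eoat.move_gripper(.75)
r.movep([*S,.25],down(90)); f0=np.array(get_obs()["force"])
r.move_linear([*S,.135],vel=.12); r.move_linear([*S,.102],vel=.04); print("f",np.array(get_obs()["force"])-f0)
eoat.move_gripper(0.2,60); o=get_obs(); print("grip",o["grip_width"],o["gripper_force"],np.array(o["force"])-f0,o["ft_torque"],o["ee_pos"])
r.move_linear([*S,.112],vel=.02); print(np.array(get_obs()["force"])-f0)
r.move_linear([*S,.20],vel=.08); o=get_obs(); print(o["grip_width"],np.array(o["force"])-f0,o["time"])
E
```

```text
f [-0.61229937 -0.21495952 -0.56236373]
grip 0.43066496974202306 60.14852978289127 [-2.1361477  -1.23886024  2.78078125] [-0.01136599  0.15358614 -0.02303821] [0.62897813 0.12178042 0.1028346 ]
[-0.24417105 -0.12510948 -4.36925843]
0.4321327789538164 [-0.32744902  0.10926593 -4.96120546] 15.075
```

```bash
python3 - <<'E'
from h import *
B=(.5615,.3714)
r.move_linear([*B,.20],down(90),vel=.2); f0=np.array(get_obs()["force"]); print(get_obs()["grip_width"])
r.move_linear([*B,.12],vel=.08)
for z in(.10,.09,.083,.080,.0785,.0775):
    r.move_linear([*B,z],vel=.03); o=get_obs(); f=np.array(o["force"])-f0; print(z,o["ee_pos"].round(4) if hasattr(o["ee_pos"],"round") else o["ee_pos"],f.round(2),o["grip_width"])
    if f[2]>8: break
eoat.move_gripper(.75); p=get_obs()["ee_pos"]; r.move_linear([p[0],p[1],.2],vel=.12)
r.movep([.49,.3714,.30],down(90)); w=cam("wrist"); P=cloud(w); z=P[...,2]
d=np.hypot(P[...,0]-B[0],P[...,1]-B[1])
for a,b,rad in((.092,.112,.025),(.068,.082,.045)):
    q=P[(d<rad)&(z>a)&(z<b)]; c,rr=cv2.minEnclosingCircle(q[:,:2].astype(np.float32)); print(len(q),np.median(q[:,2]),c,rr)
r.movep([.56,.1217,.30],down(90)); w=cam("wrist"); save(w,"spin2.png",(240,180,400,340),4); import pickle; pickle.dump(w,open("w4.pkl","wb")); print(get_obs()["time"])
E
```

```text
0.43219607021336115
0.1 [0.5616 0.3715 0.1002] [-0.17  0.97 -0.56] 0.43240966472655745
0.09 [0.5613 0.3713 0.0897] [ 0.97  0.94 -0.44] 0.42745613402596816
0.083 [0.5613 0.3713 0.0826] [ 0.93  0.7  -0.36] 0.42884117644798386
0.08 [0.5613 0.3713 0.0797] [0.25 0.45 0.34] 0.431023550442134
0.0785 [0.5614 0.3714 0.0784] [ 1.63 -0.02 -0.31] 0.43105783047034324
0.0775 [0.5617 0.3715 0.0778] [0.91 0.91 1.49] 0.4306934291016018
1356 0.1013994422702357 (0.5621519684791565, 0.37243133783340454) 0.020558590069413185
2864 0.07372058800042619 (0.5620735883712769, 0.3729042410850525) 0.03757696971297264
23.3333
```

View pics/spin2.png

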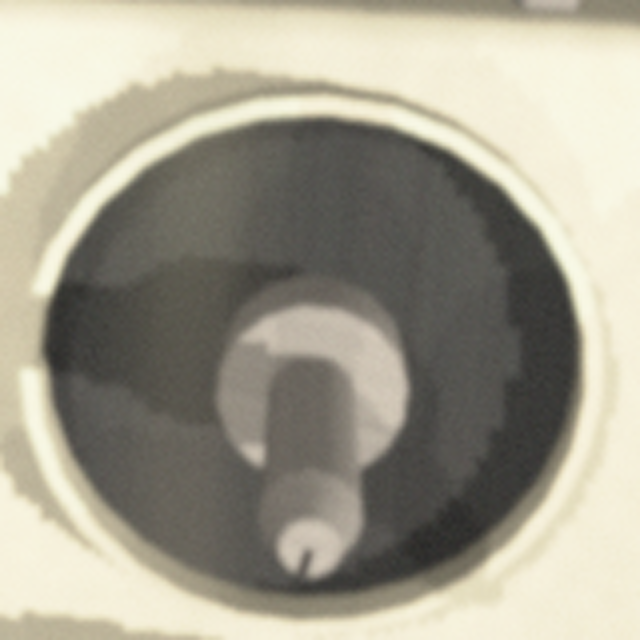

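Worn wheel sits properly on stand_b: its rim top is at 0.0737 and its axis is within 2 mm. The crop shows the bare shaft with its top mark at (306,565) pointing to +x. The key itself is hidden behind the shaft, so I'll check it from overhead.

```bash
python3 - <<'E'
from h import *
import pickle
w=pickle.load(open("w4.pkl","rb")); a=plane(w,240+310.5/4,180+550/4,.157);b=plane(w,240+302/4,180+580/4,.157); print("mark",np.degrees(np.arctan2(b[1]-a[1],b[0]-a[0])),a,b)
y=go(.6285,.05,.27,0); print(y); 
w=cam("wrist"); pickle.dump(w,open("w5.pkl","wb")); C=-w["R"].T@w["t"]; print(C)
P=cloud(w);z=P[...,2]; d=np.hypot(P[...,0]-.6285,P[...,1]-.1217)
for n,a,b,rad in(("top",.15,.162,.02),("sh",.08,.09,.03)):
    q=P[(d<rad)&(z>a)&(z<b)]; c,rr=cv2.minEnclosingCircle(q[:,:2].astype(np.float32)); print(n,len(q),np.median(q[:,2]),c,rr)
p=w["R"]@np.array([.6285,.1217,.11])+w["t"]; u,v=(p[:2]/p[2]*w["f"]+[w["cx"],w["cy"]]).astype(int); print(u,v)
u=np.clip(u,50,590);v=np.clip(v,50,430); save(w,"key5.png",(u-50,v-50,u+50,v+50),6)
hsv=cv2.cvtColor(w["im"],cv2.COLOR_RGB2HSV); m=(hsv[...,0]>12)&(hsv[...,0]<32)&(hsv[...,1]>70)&(d<.03)&(z>.08)
q=P[m]; print(len(q)); 
if len(q): print(q.mean(0),np.median(q[:,2]))
E
```

```text
mark -14.257700958002728 [0.63050757 0.12221453 0.157     ] [0.63688843 0.12059309 0.157     ]
0
[0.62861757 0.13605505 0.41301178]
top 619 0.15656869779446667 (0.6292523741722107, 0.1216132640838623) 0.008454060181975365
sh 1853 0.08517831389306794 (0.6294161081314087, 0.12204223871231079) 0.021976741030812263
319 122
50
[0.64056674 0.12006516 0.13861832] 0.10923390080029263
```

View pics/key5.png

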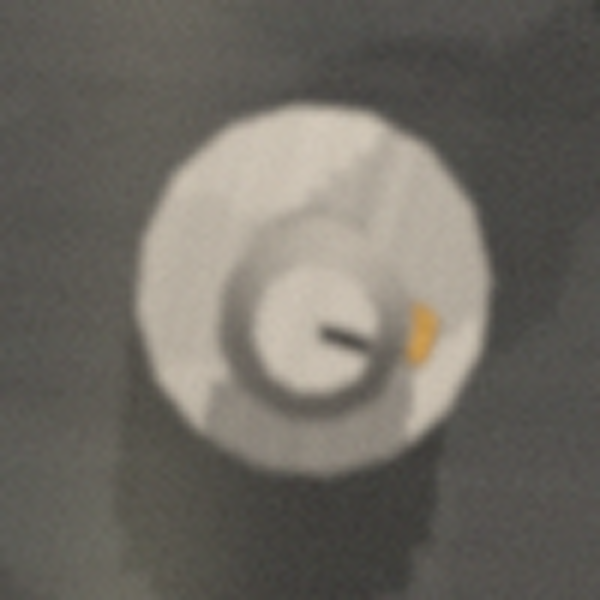

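```bash
python3 - <<'E'
from h import *
import pickle
w=pickle.load(open("w5.pkl","rb")); X=lambda u,v,z:plane(w,319-50+u/6,122-50+v/6,z)
a=X(322,328,.157);b=X(372,347,.157);c=X(316,329,.157); k=X(424,335,.109); s=X(314,288,.085)
A=lambda p,q:np.degrees(np.arctan2(p[1]-q[1],p[0]-q[0]))
print(A(b,a),A(b,c),c,k,s,A(k,c),A(k,s))
e1=X(415,302,.109);e2=X(440,312,.109);e3=X(432,358,.109);e4=X(410,363,.109);print("outer edge normal",A(e2,e3)-90,A(e1,e4)-90)
E
```

```text
-20.039561477097653 -17.147646595022366 [0.62989564 0.1215063  0.157     ] [0.64256231 0.11812553 0.109     ] [0.62999501 0.12229141 0.085     ] -14.944063563389758 -18.339621500937962
outer edge normal -9.21339843167334 -4.000475451123648
```

The key is seen at (424,335) in the crop, to the right of the shaft. Its bearing is about -16.5°, so the key direction differs from the housing by more than I assumed. Next I pick the fresh wheel and turn it by -85.5°.

```bash
python3 - <<'E'
from h import *
A=(.4227,.3276); S=(.629,.1219)
r.move_linear([.6285,.05,.30]); r.movep([*A,.22],down(90)); f0=np.array(get_obs()["force"])
r.move_linear([*A,.11],vel=.12); r.move_linear([*A,.078],vel=.04); print(np.array(get_obs()["force"])-f0)
eoat.move_gripper(.2,60); o=get_obs(); print(o["grip_width"],np.array(o["force"])-f0,o["ee_pos"])
r.move_linear([*A,.20],vel=.1); o=get_obs(); print(o["grip_width"],np.array(o["force"])-f0)
r.movep([.55,.2,.21],down(45)); r.move_linear([*S,.21],down(4.5),vel=.12)
f0=np.array(get_obs()["force"]); print(get_obs()["q"])
for z in(.17,.15,.14,.133,.129,.126,.1245):
    r.move_linear([*S,z],vel=.04); o=get_obs(); f=np.array(o["force"])-f0; print(z,np.round(o["ee_pos"],4),f.round(2))
    if f[2]>5: break
print(o["time"],o["grip_width"])
E
```

```text
[ 1.18844815  1.25793048 -0.25576186]
0.4343015641858725 [-0.88056711 -0.61572221  4.98927048] [0.42305505 0.32757273 0.07873637]
0.43556221390953737 [ 1.12265951  0.58555429 -4.47146315]
[ 9.19497906e-01  1.38567355e+01  9.17738656e+01  1.21806761e-02
  7.43968357e+01 -3.68233661e+00]
0.17 [0.6293 0.1219 0.1705] [ 0.75 -0.33  0.67]
0.15 [0.6287 0.1213 0.1491] [ 2.93 -5.2  -3.59]
0.14 [0.6292 0.1214 0.1397] [ 2.77 -5.27 -1.56]
0.133 [0.6293 0.1213 0.1327] [ 2.31 -5.16 -1.37]
0.129 [0.6294 0.1214 0.129 ] [ 1.99 -5.34 -1.37]
0.126 [0.6294 0.1213 0.126 ] [ 2.04 -5.77 -0.55]
0.1245 [0.6294 0.1213 0.1248] [ 1.33 -4.91  1.22]
35.2167 0.4357862894328029
```

```bash
python3 - <<'E'
from h import *
S=[.6292,.1211]; f0=np.array([0,0,0])
print(np.array(get_obs()["force"]),get_obs()["ft_torque"])
for z in(.122,.118,.112,.107,.1045,.1035,.103):
    r.move_linear([*S,z],vel=.03); o=get_obs(); f=np.array(o["force"]); print(z,np.round(o["ee_pos"],4),f.round(2),np.round(o["ft_torque"],2))
    if f[2]>12: break
print(o["time"],o["grip_width"])
E
```

```text
[ 0.53773988 -4.9045722  -2.34773117] [-1.05650133 -0.05984969 -0.01800452]
0.122 [0.6291 0.1212 0.1217] [ 1.38 -3.9  -3.33] [-0.59 -0.04 -0.05]
0.118 [0.6289 0.1212 0.1174] [ 0.88 -3.7  -4.97] [-0.58 -0.16 -0.05]
0.112 [0.6288 0.1211 0.1113] [ 0.19 -2.75 -6.34] [-0.6  -0.06 -0.06]
0.107 [0.629  0.1211 0.1065] [ 0.26 -3.27 -4.97] [-0.64 -0.03 -0.03]
0.1045 [0.6292 0.121  0.1043] [ 0.08 -5.32 -5.16] [-0.68 -0.01 -0.04]
0.1035 [0.6293 0.1211 0.104 ] [-2.18 -4.58  0.43] [-0.72  0.36 -0.01]
0.103 [0.6293 0.1211 0.1039] [-4.12 -3.91  2.94] [-0.78  0.7  -0.05]
37.1667 0.43499561761407046
```

Wheel is home: TCP stops at 0.104 with an upward force. Now I release it and fetch the flange.

```bash
python3 - <<'E'
from h import *
eoat.move_gripper(.7); p=get_obs()["ee_pos"]; r.move_linear([p[0],p[1],.22],vel=.12)
F=(.4467,.186); S=(.6292,.1212)
w=None
eoat.move_gripper(.6); r.movep([*F,.13],down(0)); f0=np.array(get_obs()["force"])
r.move_linear([*F,.03],vel=.12); r.move_linear([*F,.007],vel=.03); print((np.array(get_obs()["force"])-f0).round(2))
eoat.move_gripper(.1,50); o=get_obs(); print(o["grip_width"],o["gripper_force"],(np.array(o["force"])-f0).round(2),np.round(o["ee_pos"],4))
g=o["ee_pos"][2]
r.move_linear([*F,.06],vel=.08); r.move_linear([*F,.21],vel=.15); o=get_obs(); print(o["grip_width"],(np.array(o["force"])-f0).round(2))
r.move_linear([*S,.21],vel=.15); f0=np.array(get_obs()["force"])
for h in(.05,.035,.025,.015,.008,.004,.002,0,-.001):
    r.move_linear([*S,.127+g+h],vel=.04); o=get_obs(); f=np.array(o["force"])-f0; print(h,np.round(o["ee_pos"],4),f.round(2))
    if f[2]>8: break
print(o["time"],o["grip_width"])
E
```

```text
[0.39 0.43 0.21]
0.32114717338795024 49.719108149874955 [-0.47  0.68  2.95] [0.4473 0.1861 0.0075]
0.3207534324416517 [ 0.03  0.69 -3.17]
0.05 [0.6294 0.1212 0.1847] [0.66 0.59 0.11]
0.035 [0.6291 0.1212 0.1692] [ 0.22 -0.79  0.31]
0.025 [0.6289 0.1212 0.1591] [ 0.21  0.18 -0.33]
0.015 [0.6289 0.1212 0.149 ] [ 0.45  0.15 -0.06]
0.008 [0.6289 0.1212 0.142 ] [ 0.58 -0.37  0.45]
0.004 [0.629  0.1212 0.1382] [-0.61  0.48 -0.24]
0.002 [0.6291 0.1212 0.1364] [ 0.4  -0.81  0.29]
0 [0.6292 0.1212 0.1345] [ 0.4  -0.09 -0.62]
-0.001 [0.6294 0.1212 0.1343] [-2.77 -0.52  4.62]
48.8333 0.31721092493381686
```

Flange is down, and the contact height matches the expected 0.127. I release it, check it, then look at the box and lenses.

```bash
python3 - <<'E'
from h import *
import pickle
eoat.move_gripper(.55); p=get_obs()["ee_pos"]; r.move_linear([p[0],p[1],.26],vel=.15)
r.movep([.56,.1217,.30],down(90)); w=cam("wrist"); pickle.dump(w,open("w6.pkl","wb"))
P=cloud(w);z=P[...,2]; d=np.hypot(P[...,0]-.629,P[...,1]-.1215)
for n,a,b,rad in(("flange boss",.142,.152,.02),("wheel boss",.122,.136,.026),("rim",.094,.106,.05)):
    q=P[(d<rad)&(z>a)&(z<b)]; c,rr=cv2.minEnclosingCircle(q[:,:2].astype(np.float32)); print(n,len(q),np.median(q[:,2]),c,rr)
print(go(.43,-.10,.36,90)); w=cam("wrist"); pickle.dump(w,open("w7.pkl","wb")); save(w,"w7.png",(0,0,640,480))
print(go(.44,-.38,.36,90)); w=cam("wrist"); pickle.dump(w,open("w8.pkl","wb")); save(w,"w8.png",(0,0,640,480))
P=cloud(w);z=P[...,2]; q=P[(z>.152)&(z<.168)&(np.hypot(P[...,0]-.515,P[...,1]+.38)<.11)]
print(cv2.minAreaRect(q[:,:2].astype(np.float32)),len(q)); print(get_obs()["time"])
E
python3 - <<'E'
import cv2,numpy as np
a=cv2.imread("pics/w7.png");b=cv2.imread("pics/w8.png")
cv2.imwrite("pics/w78.png",cv2.resize(np.hstack([a[:,60:],b[:,60:]]),(800,331)))
E
```

```text
flange boss 767 0.1466336153783227 (0.629009485244751, 0.12118111550807953) 0.015255378559231758
wheel boss 991 0.13260859617809348 (0.62887042760849, 0.12077334523200989) 0.022014731541275978
rim 4141 0.09864580210227156 (0.6288064122200012, 0.12282981723546982) 0.042557962238788605
270
270
((0.5162341594696045, -0.3814678192138672), (0.13559642434120178, 0.11639038473367691), 15.595548629760742) 26953
55.0333
```

View pics/w7.png

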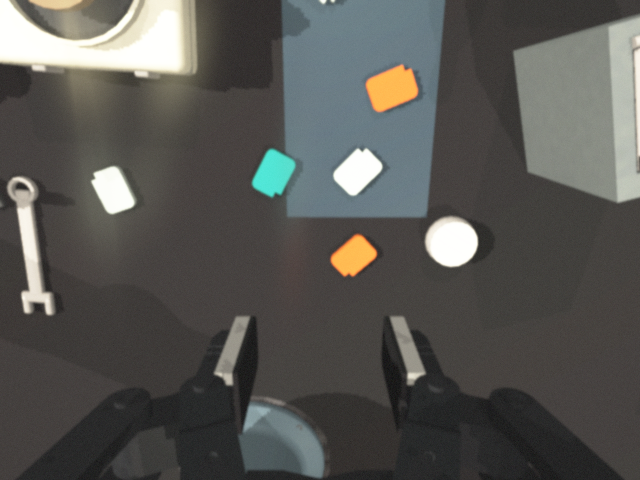

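View pics/w8.png

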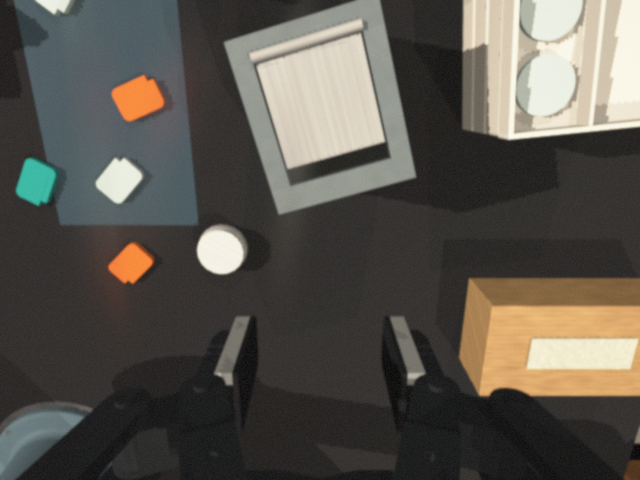

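The wrist views show lenses C at (357,172) and B at (114,190) in w7. In w8 the box has its hinge bar on the far (+x) side and its free-edge gap at (340,165), giving yaw +15.6° and centre (0.516,-0.3815). Flange and wheel heights are correct. I start with lens C.

```bash
cat >> h.py <<'E'
BX=np.array([.5162,-.3815]); BY=15.6
def boxp(x,y):
    a=np.radians(BY); return BX+np.array([x*np.cos(a)-y*np.sin(a),x*np.sin(a)+y*np.cos(a)])
def find_lens(x,y,rad=.05,tag=None):
    go(x+.075,y,.25,-90) if False else r.movep([x+.075,y,.25],down(-90))
    w=cam("wrist"); hsv=cv2.cvtColor(w["im"],cv2.COLOR_RGB2HSV)
    m=((hsv[...,2]>130)&(hsv[...,1]<60)).astype(np.uint8); m=cv2.morphologyEx(m,cv2.MORPH_OPEN,np.ones((5,5)))
    best=None
    for c in cv2.findContours(m,0,cv2.CHAIN_APPROX_NONE)[0]:
        if cv2.contourArea(c)<300: continue
        q=np.array([plane(w,u,v,.008)[:2] for u,v in c[:,0]],np.float32); (cx,cy),(a,b),ang=cv2.minAreaRect(q)
        d=np.hypot(cx-x,cy-y)
        if d<rad and .03<min(a,b)<.044 and .042<max(a,b)<.06 and (best is None or d<best[0]): best=(d,cx,cy,a,b,ang)
    if tag: save(w,tag+".png")
    if best is None: print("none"); return None
    _,cx,cy,a,b,ang=best; short=ang+90 if a>b else ang
    print("lens",np.round([cx,cy,a,b],4),"short dir",round(short,1)); return cx,cy,short
def grab(cx,cy,short):
    eoat.move_gripper(.62); go(cx,cy,.10,short); f0=np.array(get_obs()["force"])
    r.move_linear([cx,cy,.03],vel=.15); r.move_linear([cx,cy,.0015],vel=.03); f=np.array(get_obs()["force"])-f0
    eoat.move_gripper(.1,40); o=get_obs(); print("grab f",f.round(1),"w",round(o["grip_width"],3),"z",np.round(o["ee_pos"],4),np.round(np.array(o["force"])-f0,1))
    r.move_linear([cx,cy,.10],vel=.1); r.pause(.1); g=get_obs()["grip_width"]; print("lifted w",round(g,3)); return .33<g<.46
E
python3 - <<'E'
from h import *
L=find_lens(.437,-.143); 
if L: print(grab(*L), get_obs()["time"]); p=get_obs()["ee_pos"]; r.move_linear([p[0],p[1],.25],vel=.2); w=cam("wrist"); save(w,"hold.png",(160,240,480,480),2)
E
```

```text
lens [ 0.437  -0.1418  0.0403  0.0542] short dir 46.5
grab f [-0.1  1.1 -0.9] w 0.402 z [ 0.4374 -0.142   0.002 ] [-1.1  0.7  4.4]
lifted w 0.403
True 61.725
```

View pics/hold.png

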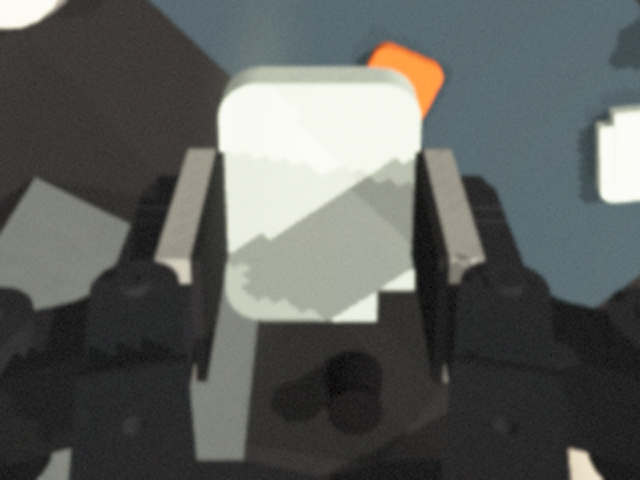

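The lens is held flat and square between the pads (320,190 in the crop). Now through the flap.

```bash
cat >> h.py <<'E'
def drop(bx=-.016,zmin=.100):
    x,y=boxp(bx,0); go(x,y,.24,BY+90); f0=np.array(get_obs()["force"])
    print("hold",round(get_obs()["grip_width"],3))
    for z in(.17,.15,.13,.115,zmin):
        r.move_linear([x,y,z],vel=.06); o=get_obs(); f=np.array(o["force"])-f0; print(z,np.round(o["ee_pos"],4),f.round(1),round(o["grip_width"],3))
        if np.linalg.norm(f)>20: print("STOP"); return False
    eoat.move_gripper(.56); r.pause(.4); r.move_linear([x,y,.24],vel=.12); print("t",get_obs()["time"]); return True
E
python3 - <<'E'
from h import *
drop()
r.movep([.44,-.38,.36],down(-90)); w=cam("wrist"); save(w,"box1.png",(200,0,440,220),2.5)
E
```

```text
hold 0.4
0.17 [ 0.501  -0.3861  0.1706] [-0.7 -0.3 -0.5] 0.402
0.15 [ 0.5003 -0.3855  0.1493] [-2.  -0.6  0.9] 0.4
0.13 [ 0.5002 -0.3855  0.1291] [-1.8  0.4  0.2] 0.405
0.115 [ 0.5012 -0.3862  0.1155] [-1.2 -1.2  4.6] 0.404
0.1 [ 0.5022 -0.3876  0.114 ] [-35.2  30.2  70.4] 0.388
STOP
```

View pics/box1.png

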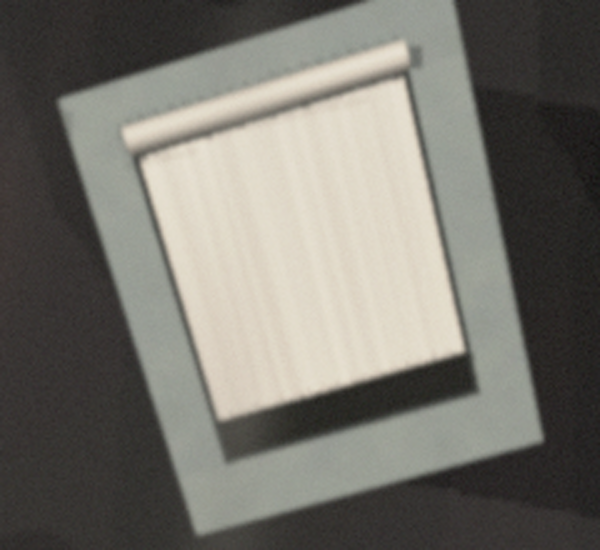

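```bash
python3 - <<'E'
from h import *
o=get_obs(); print({k:np.round(v,3) for k,v in o.items() if k!="ee_rot"})
w=cam("wrist"); P=cloud(w);z=P[...,2]; q=P[(z>.153)&(z<.168)&(np.hypot(P[...,0]-.515,P[...,1]+.38)<.11)]
print(cv2.minAreaRect(q[:,:2].astype(np.float32)))
# flap height profile along box x
a=np.radians(BY); d=P[...,:2]-BX; bx=d[...,0]*np.cos(a)+d[...,1]*np.sin(a); by=-d[...,0]*np.sin(a)+d[...,1]*np.cos(a)
for x in np.arange(-.06,.061,.005):
    m=(abs(bx-x)<.002)&(abs(by)<.03)&(z>0); print(round(x,3),m.sum(),np.median(z[m]).round(4) if m.any() else None,end=" | ")
save(w,"hold2.png",(160,240,480,480),2)
E
```

```text
{'time': np.float64(68.458), 'q': array([-5.1967e+01,  5.9600e-01,  9.1031e+01,  6.0000e-03,  8.8655e+01,
        3.8006e+01]), 'joint_vel': array([ 0.053,  0.252, -0.052, -0.014,  0.226,  0.049]), 'effort': array([-1.0000e-03, -3.6061e+01, -3.5243e+01,  0.0000e+00,  8.0000e-03,
       -1.0000e-03]), 'ee_pos': array([ 0.44 , -0.379,  0.357]), 'force': array([-0.574, -0.139, -0.747]), 'ft_torque': array([ 0.027, -0.006,  0.038]), 'gripper_force': np.float64(39.513), 'grip_width': np.float64(0.353)}
((0.5161880254745483, -0.3814781606197357), (0.1356021612882614, 0.11646594107151031), 15.573741912841797)
-0.06 4360 0.43 | -0.055 1118 0.3632 | -0.05 1356 0.364 | -0.045 890 0.3612 | -0.04 393 0.1614 | -0.035 406 0.1613 | -0.03 402 0.1601 | -0.025 405 0.1603 | -0.02 407 0.1603 | -0.015 417 0.1603 | -0.01 422 0.1603 | -0.005 432 0.1601 | -0.0 437 0.1603 | 0.005 442 0.1602 | 0.01 1624 0.4994 | 0.015 455 0.1602 | 0.02 463 0.1602 | 0.025 469 0.1602 | 0.03 473 0.1602 | 0.035 486 0.1603 | 0.04 482 0.1601 | 0.045 444 0.1602 | 0.05 545 0.1647 | 0.055 440 0.163 | 0.06 524 0.1602 |
```

View pics/hold2.png

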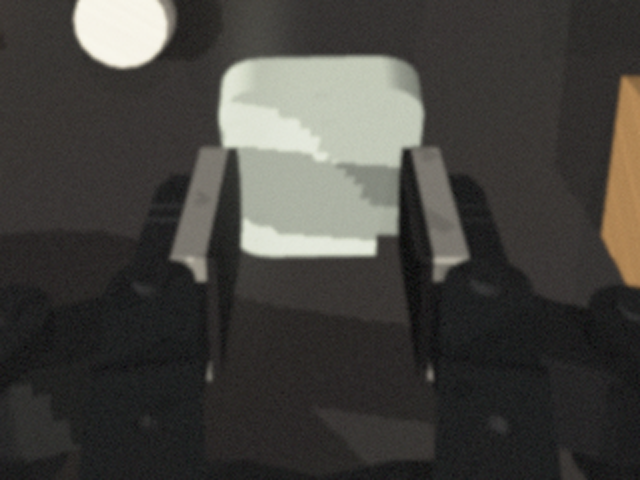

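The lens is still held, but it tilted with the flap to roughly 35–40°. The gripper knuckles met the slot's y-edges at TCP z 0.114, so depth is limited to about 42 mm. Pushing nearer the hinge opens the flap steeper for the same depth, so I release there with only a small opening.

```bash
cat >> h.py <<'E'
def drop2(bx=.004,zmin=.120,op=.47):
    x,y=boxp(bx,0); go(x,y,.24,BY+90); f0=np.array(get_obs()["force"]); h=get_obs()["grip_width"]
    for z in(.19,.17,.155,.145,.135,.127,zmin):
        r.move_linear([x,y,z],vel=.06); o=get_obs(); f=np.array(o["force"])-f0; print(z,np.round(o["ee_pos"],4),f.round(1),round(o["grip_width"],3))
        if np.linalg.norm(f)>15: print("STOP"); break
    eoat.move_gripper(op); r.pause(.5); print("rel",(np.array(get_obs()["force"])-f0).round(1),get_obs()["grip_width"])
    r.move_linear([x,y,.24],vel=.10); print("t",get_obs()["time"])
    r.movep([.44,-.38,.36],down(-90)); w=cam("wrist"); P=cloud(w);z=P[...,2]
    a=np.radians(BY); d=P[...,:2]-BX; bx=d[...,0]*np.cos(a)+d[...,1]*np.sin(a); by=-d[...,0]*np.sin(a)+d[...,1]*np.cos(a)
    m=(abs(bx)<.04)&(abs(by)<.035)&(z<.25); print("flap z",np.percentile(z[m],[1,50,99]).round(4)); return w
E
python3 - <<'E'
from h import *
w=drop2(); save(w,"box2.png")
E
```

```text
0.19 [ 0.5203 -0.3807  0.1905] [ 0.4 -1.1  0.1] 0.35
0.17 [ 0.5198 -0.3802  0.1695] [ 0.1 -0.5  1.5] 0.354
0.155 [ 0.5196 -0.3802  0.1543] [-1.   0.6  1.6] 0.351
0.145 [ 0.5196 -0.3803  0.1444] [-1.1  0.1  1.4] 0.352
0.135 [ 0.5194 -0.3802  0.1341] [-1.5 -0.7  0.5] 0.347
0.127 [ 0.5196 -0.3802  0.1262] [-2.   0.   0.6] 0.341
0.12 [ 0.5197 -0.3802  0.1193] [-2.4 -0.   0.6] 0.34
rel [-0.9  0.1  1.4] 0.4687929205078138
t 74.3083
flap z [0.1584 0.1603 0.1623]
```

View pics/box2.png

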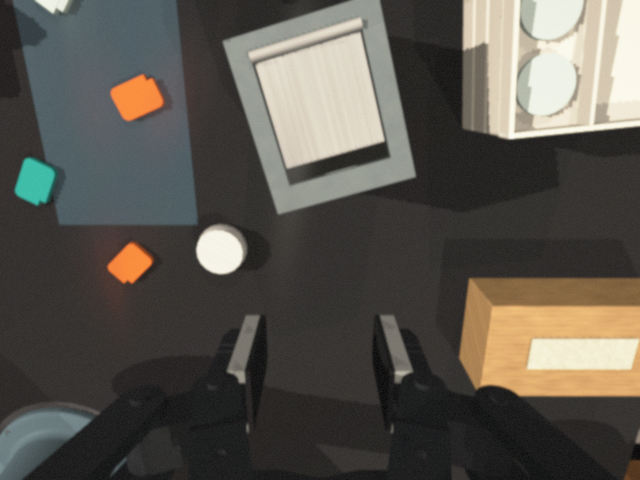

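The flap is shut at z 0.160, the hand is empty and lens C is gone from the bench. Same procedure for A and B.

```bash
python3 - <<'E'
from h import *
L=find_lens(.638,-.109) 
if L and grab(*L):
    p=get_obs()["ee_pos"]; r.move_linear([p[0],p[1],.25],vel=.2); w=drop2(bx=.0)
    hsv=cv2.cvtColor(w["im"],cv2.COLOR_RGB2HSV); m=(hsv[430:,:][:,:,2]>180); 
    g=w["im"][300:470,262:375]; print("white px between fingers",(g.min(-1)>140).sum())
E
```

```text
lens [ 0.636  -0.1082  0.0388  0.0524] short dir 52.9
grab f [ 0.4 -0.5 -0.1] w 0.406 z [ 0.6365 -0.1084  0.0021] [ 0.4 -0.2  2.8]
lifted w 0.403
0.19 [ 0.5164 -0.3818  0.1906] [-0.6 -0.6 -0.4] 0.404
0.17 [ 0.516  -0.3813  0.1693] [ 0.1 -0.2  1.2] 0.398
0.155 [ 0.5158 -0.3814  0.1546] [-1.8 -0.5  1.1] 0.403
0.145 [ 0.5157 -0.3813  0.1442] [-2.5 -0.5  0.7] 0.402
0.135 [ 0.5155 -0.3812  0.1339] [-2.3 -1.3 -0.2] 0.401
0.127 [ 0.5157 -0.3812  0.1262] [-2.  -0.7 -0.4] 0.404
0.12 [ 0.5159 -0.3812  0.1193] [-2.9 -1.1 -0.2] 0.402
rel [-2.6  0.2  1.4] 0.4695153507407006
t 89.8
flap z [0.1584 0.1603 0.1624]
white px between fingers 0
```

```bash
python3 - <<'E'
from h import *
r.move_linear([.44,-.2,.36],vel=.25)
L=find_lens(.441,.096) 
if L and grab(*L):
    p=get_obs()["ee_pos"]; r.move_linear([p[0],p[1],.30],vel=.2); w=drop2(bx=.0)
    g=w["im"][300:470,262:375]; print("white px between fingers",(g.min(-1)>140).sum())
E
```

```text
none
```

```bash
cat > scan.py <<'E'
from h import *
def scan(n):
    w=cam(n); hsv=cv2.cvtColor(w["im"],cv2.COLOR_RGB2HSV)
    m=((hsv[...,2]>130)&(hsv[...,1]<60)).astype(np.uint8)
    for c in cv2.findContours(m,0,cv2.CHAIN_APPROX_NONE)[0]:
        if cv2.contourArea(c)<100: continue
        q=np.array([plane(w,u,v,.008)[:2] for u,v in c[:,0]],np.float32); R=cv2.minAreaRect(q); M=c[:,0].mean(0).round()
        if .025<min(R[1])<.09 and max(R[1])<.15: print(n,M,np.round(R[0],3),np.round(R[1],4),round(R[2],1))
if __name__=="__main__":
    print(get_obs()["ee_pos"]); scan("wrist"); scan("top"); scan("scene"); print(get_obs()["time"])
E
python3 scan.py
```

```text
[0.51663555 0.09476381 0.25065857]
wrist [ 58. 314.] [0.396 0.363] [0.0406 0.0376] 41.2
wrist [164. 338.] [0.364 0.259] [0.0289 0.1335] 83.6
wrist [270. 297.] [0.415 0.146] [0.053  0.0376] 18.3
wrist [277.  52.] [0.638 0.131] [0.0798 0.0789] 89.9
top [624. 394.] [ 0.238 -0.696] [0.042  0.0669] 0.7
top [423. 338.] [ 0.352 -0.264] [0.0588 0.0579] 89.8
top [146. 301.] [0.421 0.341] [0.037  0.0346] 2.9
top [208. 300.] [0.424 0.201] [0.0541 0.1415] 2.2
top [127. 234.] [0.568 0.395] [0.055  0.0574] 9.3
top [246. 195.] [0.662 0.131] [0.0625 0.0311] 88.4
top [426. 158.] [ 0.749 -0.269] [0.0642 0.0889] 49.9
scene [506. 361.] [0.504 0.369] [0.0732 0.0533] 12.3
scene [503. 308.] [0.382 0.326] [0.0932 0.0369] 18.2
scene [417. 286.] [0.414 0.145] [0.0595 0.0389] 22.6
scene [276. 206.] [ 0.344 -0.265] [0.0825 0.0578] 32.0
scene [392. 154.] [ 0.011 -0.101] [0.0386 0.0969] 31.5
scene [633. 152.] [-0.311  0.467] [0.0575 0.0356] 2.3
scene [166. 116.] [ 0.166 -0.77 ] [0.1324 0.045 ] 89.7
scene [116. 110.] [ 0.202 -0.919] [0.0831 0.0698] 3.3
scene [138.  96.] [ 0.12  -0.917] [0.1015 0.0339] 42.4
92.775
```

Lens B has been knocked aside to (0.415,0.146), and both the wrist and scene views agree. I go there.

```bash
python3 - <<'E'
from h import *
L=find_lens(.415,.146) 
if L and grab(*L):
    p=get_obs()["ee_pos"]; r.move_linear([p[0],p[1],.30],vel=.2); r.movep([.44,-.2,.33],down(-90)); w=drop2(bx=.0)
    g=w["im"][300:470,262:375]; print("white px between fingers",(g.min(-1)>140).sum())
E
```

```text
lens [0.415  0.1459 0.0532 0.0374] short dir 108.4
grab f [-0.4  0.5  0.1] w 0.404 z [0.4155 0.146  0.002 ] [-0.9 -0.5  3.7]
lifted w 0.404
0.19 [ 0.5164 -0.3818  0.1905] [-0.2 -0.7 -1.1] 0.406
0.17 [ 0.516  -0.3813  0.1693] [-1.2 -0.6 -0. ] 0.404
0.155 [ 0.5158 -0.3814  0.1546] [-1.6 -0.2  1.9] 0.402
0.145 [ 0.5157 -0.3813  0.1442] [-2.4  0.1  0.1] 0.406
0.135 [ 0.5156 -0.3812  0.134 ] [-2.  -0.9 -0.3] 0.405
0.127 [ 0.5157 -0.3812  0.1261] [-2.6 -0.7 -0.1] 0.403
0.12 [ 0.5158 -0.3813  0.1192] [-2.6 -0.3 -0.3] 0.406
rel [-2. -0.  0.] 0.4720464481715626
t 105.875
flap z [0.1585 0.1603 0.1624]
white px between fingers 0
```

```bash
python3 - <<'E'
from scan import *
scan("top"); scan("scene")
r.movep([.50,.25,.36],down(90)); w=cam("wrist"); P=cloud(w);z=P[...,2]
for n,x,y,a,b,rad in(("flange",.629,.1212,.142,.152,.02),("fresh rim",.629,.1212,.094,.106,.05),("worn rim",.562,.372,.068,.08,.045)):
    d=np.hypot(P[...,0]-x,P[...,1]-y); q=P[(d<rad)&(z>a)&(z<b)]; 
    if len(q): c,rr=cv2.minEnclosingCircle(q[:,:2].astype(np.float32)); print(n,len(q),np.median(q[:,2]),c,rr)
print(get_obs()["time"])
E
```

```text
top [624. 400.] [ 0.225 -0.699] [0.0409 0.0948] 29.3
top [423. 338.] [ 0.352 -0.264] [0.0588 0.0579] 89.8
top [146. 301.] [0.421 0.341] [0.037  0.0346] 2.9
top [635. 293.] [ 0.457 -0.725] [0.031  0.0879] 86.9
top [127. 234.] [0.568 0.395] [0.055  0.0574] 9.3
top [426. 158.] [ 0.749 -0.269] [0.0642 0.0889] 49.9
scene [506. 361.] [0.504 0.369] [0.0732 0.0533] 12.3
scene [503. 308.] [0.382 0.326] [0.0909 0.0376] 23.0
scene [276. 206.] [ 0.344 -0.265] [0.0825 0.0578] 32.0
scene [633. 152.] [-0.311  0.467] [0.0575 0.0356] 2.3
scene [166. 116.] [ 0.166 -0.77 ] [0.1324 0.045 ] 89.7
scene [117. 109.] [ 0.203 -0.917] [0.0671 0.0803] 86.1
scene [138.  96.] [ 0.12  -0.917] [0.1015 0.0339] 42.4
scene [172.   4.] [-0.451 -1.259] [0.0595 0.1167] 39.2
flange 513 0.14649872220407095 (0.6287952065467834, 0.12110331654548645) 0.015319897793233395
fresh rim 2727 0.09845698296760638 (0.6284047961235046, 0.12286113202571869) 0.042594652622938156
worn rim 2235 0.07374917049266691 (0.5618056654930115, 0.37244951725006104) 0.03743419051170349
108.9583
```

No lens is left on the bench, and the wheel, flange and worn wheel are all at the right heights. I'm handing the job in.

```bash
python3 -c "
from cell import *
print(ticket.close_job())"
```

```text
the job is handed in; nothing more can be done
None
```

I handed the job in at about 109 s. The fresh wheel is home on the key with the flange on it, and the worn wheel is on the other post. All three chipped lenses went in the scrap box and the flap is shut. On the first flap push the gripper met the box edge at about 84 N of wrist force, under the 120 N limit. If the gripper's body took that load it breaks the 40 N rule, and the hand-in gave no verdict.

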